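# Isolate and bleed the bench air manifold

## Robot

A 7-joint arm with a two-finger parallel gripper is mounted at the origin on the work surface. World frame = base frame: x ahead of the robot, y to its left, z up, the work surface at z = 0. Lengths are in m, angles in rad, forces in N, time in s.
With the tool pointing down it reaches from about 0.4 to 0.85 m from the base axis. Payload 4.5 kg.
Tool frame: the origin (TCP) lies midway between the tips of the shut fingers; the grasp point (between the pads) lies arm.grip_depth behind it (arm.grip_depth is the distance from the TCP to the grasp point, in m); y points along the fingers, x is the direction in which the jaws open and shut, and the axes are right-handed (so a half turn about y gives the same grasp; the last joint's range is limited). The gripper opens to 85 mm and grips with 20 to 120 N. Pads are 22 mm wide; open, the fingers measure 114 mm over their backs; the gripper's body (76 mm by 85 mm) begins 54 mm behind the grasp point. The pads swing forward as they close: fully open they stand 13 mm farther back than shut.
Start: joints at [-1.076, 0.689, -0.195, 1.565, 0.157, 0.902, -0.215], TCP at [0.278, 0.56, 0.231] pointing down, gripper open.
Joint ranges: [-3.01, 3.01], [-0.46, 2.08], [-1.47, 1.51], [0.13, 2.56], [-1, 4.14], [0.04, 2.09], [-2.66, 2.66]. Speed limits (rad/s): [2.57, 2.57, 3.14, 3.14, 3.14, 3.14, 3.14].

## Interface

Orientations are given as a 3x3 rotation matrix whose columns are the frame's x, y, z axes.
In Python, from station import arm gives the robot as it stands.
- The arm moves only by the tool move_arm, never from a script. Its argument "series" is a list of rows, each a list of 7 numbers: the shift along the world's x, y, z in m, then the turn, a rotation vector about the world's x, y, z in rad, then the closure, from -1 (fully open) to 1 (shut). In form: [[x, y, z, rx, ry, rz, jaw], ...]. A call has 1 to 10 rows; each row shifts and turns the commanded pose from where the row before left it; what a row does not reach is not made up. A row lasts 1/8 s, in which the tool goes at most 62.5 mm and 10.7 degrees, less where a joint would pass 70% of its speed; a pose out of reach is approached as far as the arm can. A call is refused whole if a number of a shift passes 0.0625 or a number of a turn 0.188, either way. A call with a gripper value outside its range is refused whole. The fingers move at their own pace and stop on an object; "squeeze" is the grip in N (left out, the last holds). Time passes only in rows, so rows that do not move let the fingers close. It gives the time, the measured TCP pose, the force and the opening at its end, in the units of the state.
- arm.observe(): the state, without advancing time (a new reading comes with each control period).
- arm.camera(name): name is "scene" or "top"; returns a dict with "frame" (480x640x3 uint8, red, green, blue), "fov_y" (degrees; the focal length in pixels is half the picture's height over the tangent of half this angle, whatever the lens; pixels are square), "cx", "cy" (the principal point, pixels), "dist_coeffs" ([k1, k2, p1, p2, k3] as OpenCV has them; the pictures are not rectified), "R" (3x3) and "t" (3): a world point X has camera coordinates R X + t. Camera axes: x right, y down, z forward; pixel columns grow to the right and rows downward; lengths in m; the calibration is good to about 2 mm. A picture is of the moment at which its call begins. There is no depth.
- arm.close_job(): hands the job in, once; it reports no verdict.
The state is a dict: "time": time; "qpos": joint angles; "dq": joint speeds; "effort": joint torques, N m; "eef_pos": TCP position; "ee_rot": TCP orientation; "force": force on the tool from outside, world axes, zero at the start; "ft_torque": the same for the moment, N m; "gripper_width": finger opening in m.
Only numpy, scipy, OpenCV 4.12 (cv2) and the standard library are available. Lean on these libraries where they do the work, as an engineer would, in place of code of your own. Each camera call takes 0.05 s, during which the arm holds its last target.

## Task

Isolate this bench's compressed-air manifold so that its couplers can be changed: push the long lever of the inlet valve round with a fingertip until the valve is fully shut, its lever square across the pipe, and only then push round the lever of the bleed valve (the leg that ends in a small silencer pointing down) until it is fully open, its lever in line with its leg and pointing away from the header. Push the levers with the fingers only, never taking one between them and gripping nothing else. Leave the two tool-outlet valves and the things lying on the bench as they are.

Things in the scene. Friction and masses are not known exactly. Their poses are not given: they have to be found in the camera images.
- manifold: Air manifold bolted to the bench. Origin on the bench under the header's axis; local y runs along the header, local -x is the side where its three legs stick out, z up. At its -y end, in line with it, is the brass inlet ball valve (48 mm thick, stem at y = -190 mm, brass up to 112 mm high); the 27 mm supply pipe goes on to y = -360 mm, where an elbow turns down.
- manifold_mid (a point): Centre of the top of the header, an aluminium bar 36 x 370 x 36 mm whose axis runs 80 mm above the bench: top at 98 mm, clip straps to 101 mm. Its legs leave to -x at manifold y = -65, 60 and 185 mm: two tool outlets (straight quick couplers) and the bleed, in an order that changes from run to run. Seen from above every valve shuts clockwise by a quarter turn between hard stops.
- inlet_lever (a joint): Angle of the inlet valve's lever, rad: 0 fully open (lever along the supply pipe, pointing away from the header, to manifold -y), 1.571 fully shut at its stop (square across the pipe, pointing to manifold -x). Grows clockwise seen from above. Stays where it is left; dry friction 0.6 N m, about 6 N at the grip point. Starts at 0 to 0.35.
- inlet_stem (a point): Point on the vertical axis of the inlet valve's stem, at the mid-height of its lever's sleeve, 140 mm above the bench. Its x axis points along the lever to its tip, z up.
- inlet_grip (a point): Point on the centre line of the inlet lever's blue sleeve, 95 mm from the stem, 30 mm short of the tip and 140 mm above the bench; x axis along the lever to the tip, z up. The sleeve runs from 38 to 125 mm from the stem, is 22 mm wide and 10 mm thick (135 to 145 mm above the bench).
- bleed_lever (a joint): Angle of the bleed valve's lever, rad: 0 fully open at its stop (lever in line with the leg, pointing away from the header, to manifold -x), 1.571 fully shut (parallel to the header, pointing to manifold +y). Falls counter-clockwise seen from above. Stays where it is left; dry friction 0.35 N m, about 5 N at the grip point. Starts at 1.42 to 1.571.
- bleed_stem (a point): Point on the vertical axis of the bleed valve's stem, at the mid-height of its lever's sleeve, 130 mm above the bench and 65 mm from the header's axis. x axis along the lever to its tip, z up. The brass valve below is 34 mm thick and reaches 105 mm above the bench; the other two legs' valves are the same.
- bleed_grip (a point): Point on the centre line of the bleed lever's sleeve, 65 mm from the stem and 30 mm short of the tip, 130 mm above the bench; x axis along the lever to the tip, z up. The sleeve runs from 38 to 95 mm from the stem, 18 mm wide and 10 mm thick (from 125 to 135 mm above the bench), blue like all the others.
- bleed_silencer (a point): Centre of the copper-coloured silencer (21 mm thick, 34 mm long) that points down under the bleed leg's elbow, 35 mm above the bench; 45 mm out from the bleed's stem.
- outlet1_grip (a point): Point on the lever of a tool-outlet valve (ends in a steel quick coupler 27 mm thick), placed as on the bleed's lever and 130 mm above the bench. This valve stands shut, its lever parallel to the header. To be left as it is.
- outlet2_grip (a point): The same point on the lever of the other tool-outlet valve, which stands open, its lever above its coupler and pointing away from the header. To be left as it is.
- tape_measure: Loose grey tape measure, 68 x 34 x 66 mm, standing on the bench behind the supply pipe; origin under its centre. To be left alone.
- spare_coupler: Loose steel quick coupler standing on end, 27 mm thick and 52 mm high, between two legs of the manifold; origin under its centre. To be left alone.
- adhesive_tin: Loose adhesive tin, 76 mm in diameter and 100 mm high, behind the manifold; origin under its centre. To be left alone.
- flange_cover: Loose foil-faced insulation ring, 150 mm outside, 64 mm inside, 36 mm high, lying behind the manifold; origin under its centre. To be left alone.

How it is judged:
On the way, in this order (a step that is already met when the one before it is completed fails the run):
1. the inlet valve is fully shut, its lever within 0.1 rad of its stop (value of joint inlet_lever above 1.47 rad), for 0.2 s.
2. then the bleed valve is fully open, its lever within 0.1 rad of its stop (value of joint bleed_lever below 0.1 rad), for 0.2 s.
At the end, for the whole second after the job is handed in: Inlet lever within 0.1 rad of its shut stop and bleed lever within 0.1 rad of its open stop, both at rest; the grip points of the two tool-outlet levers within 15 mm, and the loose things within 20 mm, of where they began (value of joint inlet_lever above 1.47 rad and value of joint bleed_lever below 0.1 rad and velocity of joint inlet_lever between -0.05 and 0.05 rad/s and velocity of joint bleed_lever between -0.05 and 0.05 rad/s and distance of each of outlet1_grip, outlet2_grip from where it was at the start of the episode below 0.015 m and distance of each of tape_measure, spare_coupler, adhesive_tin, flange_cover from where it was at the start of the episode below 0.02 m); the robot touches nothing.
It fails at once if the bleed valve is opened before the inlet valve is shut (value of joint bleed_lever below 1.2 rad and value of joint inlet_lever below 1.4 rad).
It fails at once if a tool-outlet lever is moved by more than 15 mm (distance of any of outlet1_grip, outlet2_grip from where it was at the start of the episode above 0.015 m).
It fails at once if a loose thing is lifted, carried or pushed by more than 20 mm (distance of any of tape_measure, spare_coupler, adhesive_tin, flange_cover from where it was at the start of the episode above 0.02 m).
It fails at once if a lever is taken between the fingers ((y of the grasp point in the frame of inlet_stem between -0.008 and 0.008 m and z of the grasp point in the frame of inlet_stem below 0.014 m and x of the grasp point in the frame of inlet_stem between 0 and 0.125 m and contact force between the fingers and inlet_lever above 2 N) or (y of the grasp point in the frame of bleed_stem between -0.008 and 0.008 m and z of the grasp point in the frame of bleed_stem below 0.014 m and x of the grasp point in the frame of bleed_stem between 0 and 0.095 m and contact force between the fingers and bleed_lever above 2 N)).
It fails at once if a lever is pushed with the arm or the gripper's body instead of the fingers (contact force between the arm and inlet_lever above 3 N or contact force between the arm and bleed_lever above 3 N).
It also fails if it takes over 51 s, if anything falls off the work surface, if the arm or the gripper's body presses on something with over 40 N, if the wrist force passes 120 N, or if a joint passes its speed limit or range.

## Working session

There is one attempt and no reset: what is moved stays moved. The work goes in short steps, Python scripts to look and compute and a tool call to move; the robot and the scene stay as the last step left them, time stands still between calls to the robot, and variables do not carry over. Pictures are saved under pics/ and viewed, and the job is handed in when it is done.

Besides the shell and the picture viewer there is one more tool, called after "Call:" as a command line: name --pt "numbers of a row" for each row, then --argument value for the rest. move_arm: Moves the arm, as the interface text tells. Its arguments: {"type":"object","properties":{"series":{"type":"array"},"squeeze":{"type":"number"}},"required":["series"]}

```bash
mkdir -p pics; cat > h.py <<'E'
import numpy as np, cv2
from station import arm
def cam(n,fn=None):
    c=arm.camera(n)
    f=240/np.tan(np.radians(c['fov_y'])/2)
    c['K']=np.array([[f,0,c['cx']],[0,f,c['cy']],[0,0,1]]);c['R']=np.array(c['R']);c['t']=np.array(c['t']);c['d']=np.array(c['dist_coeffs'],float)
    if fn: cv2.imwrite('pics/'+fn,c['frame'][:,:,::-1])
    return c
def ray(c,uv,z):
    p=cv2.undistortPoints(np.array(uv,float).reshape(-1,1,2),c['K'],c['d']).reshape(-1,2)
    d=np.c_[p,np.ones(len(p))]@c['R']; o=-c['R'].T@c['t']
    return o+d*((z-o[2])/d[:,2])[:,None]
def proj(c,P):
    return cv2.projectPoints(np.array(P,float).reshape(-1,1,3),cv2.Rodrigues(c['R'])[0],c['t'],c['K'],c['d'])[0].reshape(-1,2)
E
python3 - <<'E'
from h import *
for n in('top','scene'):
    c=cam(n,n+'0.png'); print(n,-c['R'].T@c['t'],c['R'][2],c['fov_y'])
s=arm.observe(); print(s['time'],s['eef_pos'],s['ee_rot'],s['gripper_width'],arm.grip_depth)
E
```

```text
top [ 0.41667088 -0.00239224  1.32594491] [ 0.16325768  0.01917753 -0.98639706] 42.97217930353605
scene [1.20432255 0.08707613 0.67349547] [-0.73699668 -0.09905489 -0.66859855] 56.04353776128755
0.1 [0.27768803 0.55928375 0.23057016] [[ 4.44577206e-01 -6.44671529e-04 -8.95740304e-01]
 [ 8.95739017e-01 -1.52185996e-03  4.44577663e-01]
 [-1.64979787e-03 -9.99998634e-01 -9.91268092e-05]] 0.08543520680230426 0.0187
```

View pics/top0.png

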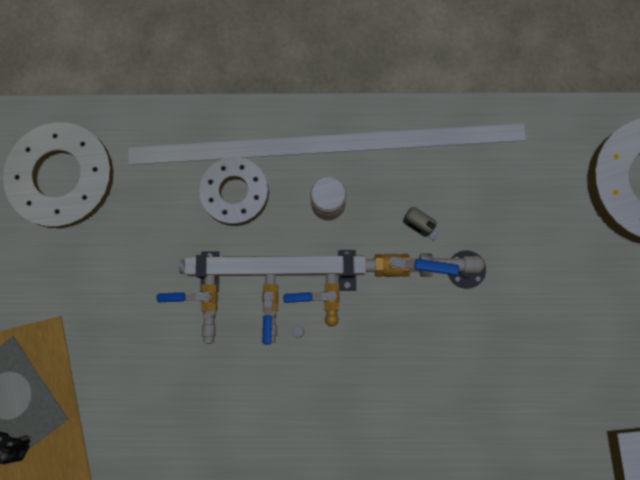

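View pics/scene0.png

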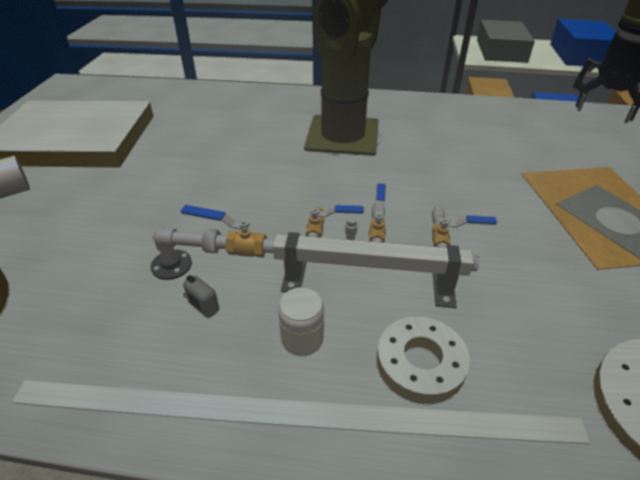

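```bash
python3 - <<'E'
from h import *
c=cam('top')
hsv=cv2.cvtColor(c['frame'],cv2.COLOR_RGB2HSV)
m=cv2.inRange(hsv,(100,130,60),(130,255,255))
n,l,st,ce=cv2.connectedComponentsWithStats(m)
for i in range(1,n):
    if st[i,4]<60: continue
    ys,xs=np.where(l==i)
    r=cv2.minAreaRect(np.c_[xs,ys].astype(np.float32))
    b=cv2.boxPoints(r)
    z=.145 if st[i,4]>450 else .135
    w=ray(c,b,z); e=[np.linalg.norm(w[k]-w[(k+1)%4]) for k in range(2)]
    ww=ray(c,np.c_[xs,ys],z)[:,:2]; mu=ww.mean(0); U,S,V=np.linalg.svd(ww-mu,full_matrices=False)
    print(st[i],ce[i].round(1),'ctr',mu.round(4),'dir',V[0].round(3),np.ptp((ww-mu)@V[0]).round(4),np.round(e,3))
print('header ends top',ray(c,[(186,259),(186,273),(365,257),(365,273)],.098).round(4))
print('silencer/elbow',ray(c,[(331,319)],.08),'spare',ray(c,[(298,331)],.052))
E
```

```text
[415 259  44  17 465] [436.5 266.8] ctr [ 0.5746 -0.2159] dir [-0.15  -0.989] 0.0857 [0.021 0.086]
[157 293  28   9 225] [170.5 297. ] ctr [0.5152 0.3046] dir [ 0.057 -0.998] 0.0535 [0.053 0.016]
[284 293  28  10 225] [297.4 297.1] ctr [0.5158 0.055 ] dir [ 0.068 -0.998] 0.0535 [0.054 0.016]
[263 316   9  28 226] [266.6 329.2] ctr [0.4533 0.1143] dir [-1.     0.002] 0.0521 [0.016 0.052]
header ends top [[ 0.5961  0.2855  0.098 ]
 [ 0.5672  0.2844  0.098 ]
 [ 0.6008 -0.08    0.098 ]
 [ 0.568  -0.0797  0.098 ]]
silencer/elbow [[ 0.4760297  -0.01101527  0.08      ]] spare [[0.45237423 0.05716971 0.052     ]]
```

Call:
move_arm --pt "0.017 -0.04 0 0 0 0 1" --pt "0.017 -0.04 0 0 0 0 1" --pt "0.017 -0.04 0 0 0 0 1" --pt "0.017 -0.04 0 0 0 0 1" --pt "0.017 -0.04 0 0 0 0 1" --pt "0.017 -0.04 0 0 0 0 1" --pt "0.017 -0.04 0 0 0 0 1" --pt "0.017 -0.04 0 0 0 0 1" --pt "0.017 -0.04 0 0 0 0 1" --pt "0.017 -0.04 0 0 0 0 1"

```text
time: 1.4
eef_pos: [0.4483, 0.1585, 0.2312]
ee_rot: [[0.445, -0.0, -0.896], [0.896, 0.0, 0.445], [-0.0, -1.0, 0.0]]
force: [0.4, 1.2, 0.2]
gripper_width: 0.0001
```

Call:
move_arm --pt "0.02 -0.04 0 0 0 0 1" --pt "0.02 -0.04 0 0 0 0 1" --pt "0.02 -0.04 0 0 0 0 1" --pt "0.02 -0.04 0 0 0 0 1" --pt "0.02 -0.04 0 0 0 0 1" --pt "0.02 -0.04 0 0 0 0 1" --pt "0.02 -0.04 0 0 0 0 1" --pt "0.02 -0.04 0 0 0 0 1" --pt "0.012 -0.04 0 0 0 0 1" --pt "0 -0.03 0 0 0 0 1"

```text
time: 2.65
eef_pos: [0.6202, -0.2323, 0.2306]
ee_rot: [[0.446, -0.0, -0.895], [0.895, -0.0, 0.446], [-0.0, -1.0, -0.0]]
force: [-0.1, 0.6, -0.7]
gripper_width: -0.0002
```

```bash
python3 - <<'E'
from h import *
c=cam('top','top1.png');cam('scene','scene1.png')
s=arm.observe(); print(s['time'],s['eef_pos'],np.round(s['ee_rot'],3),s['qpos'],s['gripper_width'],s['force'])
E
```

```text
2.75 [ 0.61857684 -0.23602577  0.2304273 ] [[ 0.451 -0.002 -0.893]
 [ 0.893 -0.004  0.451]
 [-0.004 -1.    -0.   ]] [ 0.43533165  0.7482686  -0.27603498  1.44027195  0.22903454  0.9852895
  1.2053359 ] 0.00012790443358904135 [-0.83566563 -0.32506058 -0.17563075]
```

View pics/scene1.png

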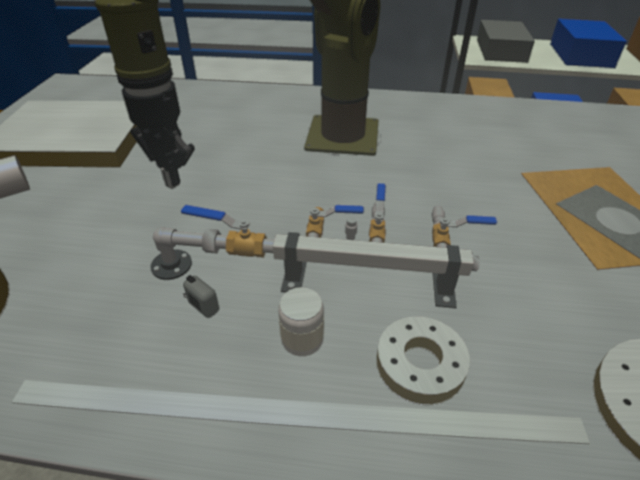

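Call:
move_arm --pt "0 0 -0.03 0 0 0 1" --pt "0 0 -0.03 0 0 0 1" --pt "0 0 -0.03 0 0 0 1" --pt "0 0 -0.018 0 0 0 1" --pt "0 0 0 0 0 0 1"

```text
time: 3.38
eef_pos: [0.619, -0.2293, 0.1221]
ee_rot: [[0.444, -0.003, -0.896], [0.896, 0.001, 0.444], [-0.0, -1.0, 0.003]]
force: [0.1, 0.0, 0.2]
gripper_width: 0.0002
```

```bash
python3 - <<'E'
from h import *
c=cam('top','top2.png');d=cam('scene','scene2.png')
s=arm.observe(); print(s['time'],s['eef_pos'],s['force'])
a=c['frame'][180:330,340:520];b=d['frame'][130:300,100:320]
o=np.hstack([cv2.resize(a,(400,333)),cv2.resize(b,(400,333))]);cv2.imwrite('pics/z2.png',o[:,:,::-1])
S=np.array([.587,-.136])
p=None
for A in np.linspace(.15,1.57,10):
    D=np.array([-np.sin(A),-np.cos(A)]);T=np.array([-np.cos(A),np.sin(A)])
    q=S+.092*D-.028*T
    print(A.round(2),q.round(4),None if p is None else (q-p).round(4)); p=q
E
```

```text
3.475 [ 0.62066044 -0.22997805  0.12419029] [ 0.32254931 -0.23151978 -0.04762826]
0.15 [ 0.6009 -0.2312] None
0.31 [ 0.5858 -0.2322] [-0.0151 -0.001 ]
0.47 [ 0.5707 -0.2308] [-0.0151  0.0014]
0.62 [ 0.556 -0.227] [-0.0147  0.0037]
0.78 [ 0.5421 -0.221 ] [-0.0139  0.006 ]
0.94 [ 0.5293 -0.2129] [-0.0128  0.0081]
1.1 [ 0.5179 -0.2029] [-0.0114  0.01  ]
1.25 [ 0.5083 -0.1912] [-0.0097  0.0117]
1.41 [ 0.5006 -0.1782] [-0.0077  0.0131]
1.57 [ 0.495  -0.1641] [-0.0056  0.0141]
```

View pics/z2.png

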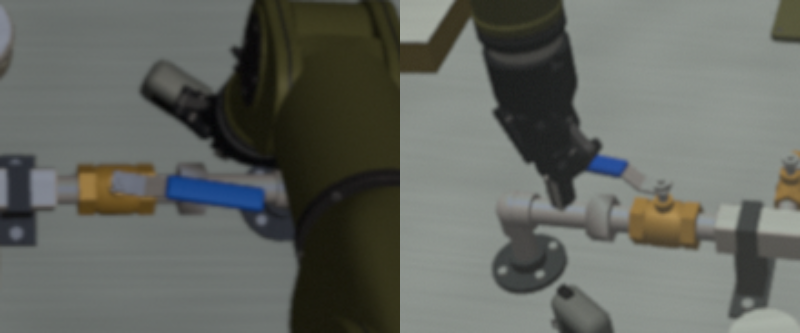

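Call:
move_arm --pt "-0.01 -0.001 0 0 0 0 1" --pt "-0.01 -0.001 0 0 0 0 1" --pt "-0.015 -0.001 0 0 0 0 1" --pt "-0.015 0.001 0 0 0 0 1" --pt "-0.015 0.004 0 0 0 0 1" --pt "-0.014 0.006 0 0 0 0 1"

```text
time: 4.22
eef_pos: [0.546, -0.2222, 0.1254]
ee_rot: [[0.445, 0.013, -0.896], [0.896, -0.001, 0.445], [0.005, -1.0, -0.012]]
force: [9.2, 0.4, 0.0]
gripper_width: 0.0
```

```bash
python3 - <<'E'
from h import *
c=cam('top','top3.png');d=cam('scene','scene3.png')
s=arm.observe(); print(s['time'],s['eef_pos'],s['force'])
a=c['frame'][180:330,340:520];b=d['frame'][130:300,100:320]
o=np.hstack([cv2.resize(a,(400,333)),cv2.resize(b,(400,333))]);cv2.imwrite('pics/z3.png',o[:,:,::-1])
E
```

```text
4.325 [ 0.54325655 -0.2219942   0.12527533] [3.24774717 0.18915656 1.19949813]
```

View pics/z3.png

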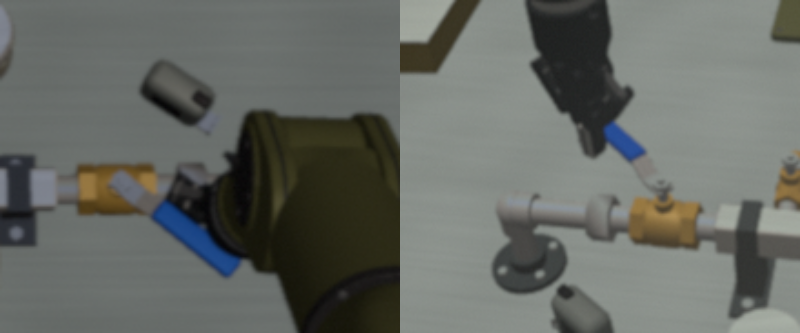

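Call:
move_arm --pt "-0.013 0.008 0 0 0 0 1" --pt "-0.011 0.01 0 0 0 0 1" --pt "-0.01 0.012 0 0 0 0 1" --pt "-0.008 0.013 0 0 0 0 1" --pt "-0.006 0.013 0 0 0 0 1" --pt "0 0.006 0 0 0 0 1" --pt "0 0 0 0 0 0 1"

```text
time: 5.2
eef_pos: [0.4943, -0.1623, 0.1247]
ee_rot: [[0.446, 0.005, -0.895], [0.895, -0.003, 0.446], [-0.001, -1.0, -0.005]]
force: [2.7, -3.9, 1.7]
gripper_width: 0.0002
```

```bash
cat >> h.py <<'E'
def levers(c):
    hsv=cv2.cvtColor(c['frame'],cv2.COLOR_RGB2HSV)
    m=cv2.inRange(hsv,(100,130,60),(130,255,255))
    n,l,st,ce=cv2.connectedComponentsWithStats(m)
    for i in range(1,n):
        if st[i,4]<40: continue
        ys,xs=np.where(l==i)
        ww=ray(c,np.c_[xs,ys],.135)[:,:2]; mu=ww.mean(0); U,S,V=np.linalg.svd(ww-mu,full_matrices=False)
        print(st[i],ce[i].round(1),'ctr',mu.round(4),'dir',V[0].round(3),np.ptp((ww-mu)@V[0]).round(4))
E
python3 - <<'E'
from h import *
c=cam('top','top4.png');d=cam('scene','scene4.png')
s=arm.observe(); print(s['time'],s['eef_pos'],s['force']); levers(c)
a=c['frame'][180:360,320:536];b=d['frame'][130:300,100:320]
o=np.hstack([cv2.resize(a,(400,333)),cv2.resize(b,(400,333))]);cv2.imwrite('pics/z4.png',o[:,:,::-1])
E
```

```text
5.3 [ 0.49393957 -0.16222536  0.12438396] [ 2.11343899 -5.51545891  2.27583795]
[391 281  11  11  93] [396.1 285.3] ctr [ 0.5395 -0.1379] dir [-0.649 -0.761] 0.0246
[157 293  28   9 222] [170.5 296.9] ctr [0.5153 0.3046] dir [ 0.057 -0.998] 0.0535
[284 293  28   9 224] [297.5 297.1] ctr [0.5158 0.0549] dir [ 0.064 -0.998] 0.0535
[391 305  12  20 174] [395.5 315.6] ctr [ 0.4805 -0.1357] dir [-0.968 -0.25 ] 0.0397
[263 316   9  28 225] [266.6 329.2] ctr [0.4532 0.1143] dir [-1. -0.] 0.052
```

View pics/z4.png

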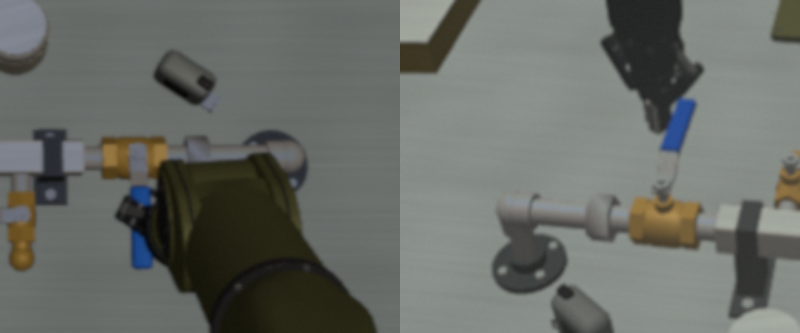

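Call:
move_arm --pt "0 0.004 0 0 0 0 1" --pt "0 0.004 0 0 0 0 1" --pt "0 0 0 0 0 0 1"

```text
time: 5.68
eef_pos: [0.4939, -0.1614, 0.1246]
ee_rot: [[0.452, 0.004, -0.892], [0.892, -0.011, 0.452], [-0.008, -1.0, -0.008]]
force: [2.6, -19.2, 2.7]
gripper_width: -0.0002
```

Call:
move_arm --pt "0 -0.01 0 0 0 0 1" --pt "0 -0.015 0 0 0 0 1" --pt "0 -0.015 0 0 0 0 1" --pt "0 0 0.04 0 0 0 1" --pt "0 0 0.04 0 0 0 1" --pt "0 0 0.03 0 0 0 1" --pt "0.016 0.05 0 0 0 0 1" --pt "0.016 0.05 0 0 0 0 1" --pt "0 0 0 0 0 0 1"

```text
time: 6.8
eef_pos: [0.5261, -0.0865, 0.2335]
ee_rot: [[0.436, 0.001, -0.9], [0.9, 0.004, 0.436], [0.004, -1.0, 0.001]]
force: [-0.8, -1.2, -0.2]
gripper_width: -0.0001
```

```bash
python3 - <<'E'
from h import *
c=cam('top','top5.png');d=cam('scene','scene5.png')
s=arm.observe(); print(s['time'],s['eef_pos'],s['force']); levers(c)
print(proj(d,[[.587,-.136,.145],[.462,-.136,.145],[.587,-.136,.112]]))
a=c['frame'][180:360,250:466];b=d['frame'][130:300,100:320]
o=np.hstack([cv2.resize(a,(400,333)),cv2.resize(b,(400,333))]);cv2.imwrite('pics/z5.png',o[:,:,::-1])
E
```

```text
6.9 [ 0.52441044 -0.09216719  0.23301763] [-0.32560104 -0.01427033 -0.03683556]
[157 293  28   9 223] [170.5 296.9] ctr [0.5153 0.3045] dir [ 0.056 -0.998] 0.0534
[284 293  28   9 223] [297.4 297.1] ctr [0.5159 0.055 ] dir [ 0.065 -0.998] 0.0535
[263 316   9  28 225] [266.6 329.2] ctr [0.4532 0.1143] dir [-1. -0.] 0.052
[[242.58749671 218.33908188]
 [258.14994075 179.80790993]
 [244.56362563 231.80533014]]
```

View pics/z5.png

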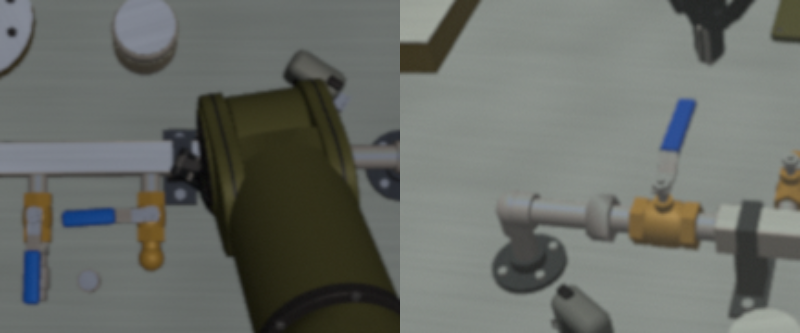

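Call:
move_arm --pt "0.011 0.048 0 0 0 0 1" --pt "0.011 0.048 0 0 0 0 1" --pt "0.011 0.046 0 0 0 0 1" --pt "0 0 0 0 0 0 1" --pt "0 0 -0.03 0 0 0 1" --pt "0 0 -0.03 0 0 0 1" --pt "0 0 0 0 0 0 1"

```text
time: 7.78
eef_pos: [0.5559, 0.0466, 0.1714]
ee_rot: [[0.447, -0.006, -0.894], [0.894, -0.002, 0.447], [-0.005, -1.0, 0.004]]
force: [-0.1, -0.4, 0.5]
gripper_width: -0.0001
```

```bash
python3 - <<'E'
from h import *
c=cam('top','top6.png');d=cam('scene','scene6.png')
s=arm.observe(); print(s['time'],s['eef_pos'],s['force']); levers(c)
a=c['frame'][200:360,230:422];b=d['frame'][130:300,240:460]
o=np.hstack([cv2.resize(a,(400,333)),cv2.resize(b,(400,333))]);cv2.imwrite('pics/z6.png',o[:,:,::-1])
S=np.array([.520,-.0114])
p=None
for A in np.linspace(1.505,0,10):
    D=np.array([-np.cos(A),np.sin(A)]);T=np.array([-np.sin(A),-np.cos(A)])
    q=S+.06*D-.026*T
    print(A.round(2),q.round(4),None if p is None else (q-p).round(4)); p=q
E
```

```text
7.875 [0.55812182 0.04811946 0.17377509] [-0.16281705  0.89698693 -0.9685724 ]
[391 281  11  44 455] [395.8 302.8] ctr [ 0.5053 -0.1368] dir [-1.    -0.007] 0.0837
[157 293  28   9 223] [170.5 296.9] ctr [0.5153 0.3046] dir [ 0.057 -0.998] 0.0534
[263 316   9  28 225] [266.6 329.2] ctr [0.4532 0.1143] dir [-1. -0.] 0.052
1.5 [0.542  0.0502] None
1.34 [0.5314 0.053 ] [-0.0106  0.0028]
1.17 [0.5206 0.054 ] [-0.0109  0.001 ]
1.0 [0.5097 0.0532] [-0.0109 -0.0008]
0.84 [0.4991 0.0506] [-0.0106 -0.0026]
0.67 [0.4891 0.0462] [-0.01   -0.0043]
0.5 [0.4799 0.0402] [-0.0092 -0.006 ]
0.33 [0.4719 0.0329] [-0.008  -0.0074]
0.17 [0.4652 0.0242] [-0.0067 -0.0086]
0.0 [0.46   0.0146] [-0.0052 -0.0096]
```

View pics/z6.png

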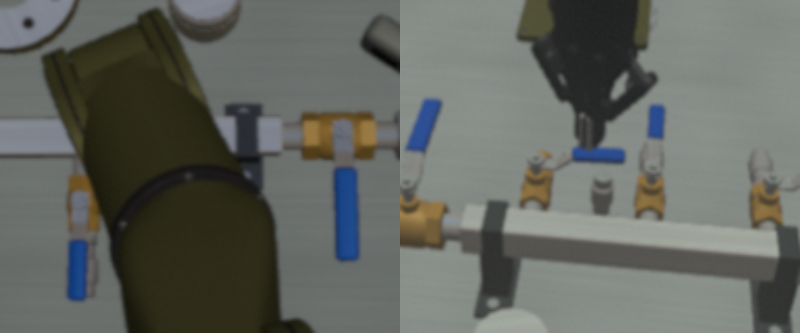

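Call:
move_arm --pt "0.003 0.002 -0.027 0 0 0 1" --pt "0 0.002 -0.027 0 0 0 1" --pt "0 0 0 0 0 0 1"

```text
time: 8.25
eef_pos: [0.5604, 0.0532, 0.1192]
ee_rot: [[0.445, -0.002, -0.896], [0.896, -0.001, 0.445], [-0.001, -1.0, 0.001]]
force: [0.0, -0.1, -0.0]
gripper_width: 0.0
```

```bash
python3 - <<'E'
from h import *
d=cam('scene','scene7.png')
s=arm.observe(); print(s['time'],s['eef_pos'],s['force'])
b=d['frame'][130:300,240:460]
cv2.imwrite('pics/z7.png',cv2.resize(b,(660,510))[:,:,::-1])
E
```

```text
8.3 [0.56130749 0.05336497 0.12015851] [0.00090192 0.310171   0.37170961]
```

View pics/z7.png

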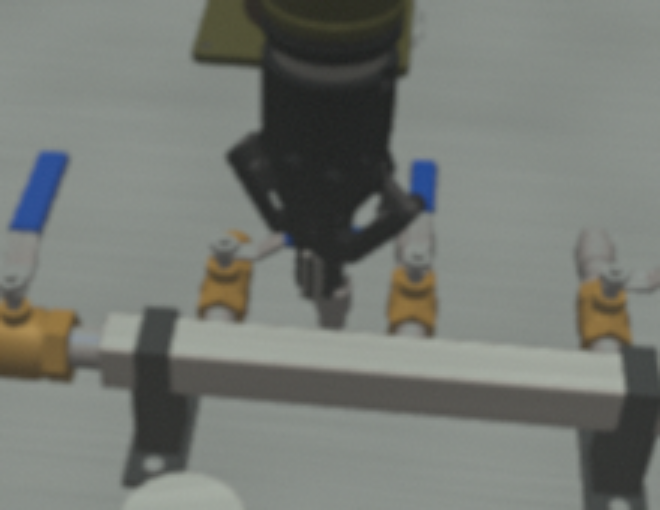

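Call:
move_arm --pt "-0.01 0 0 0 0 0 1" --pt "-0.01 0 0 0 0 0 1" --pt "-0.011 0 0 0 0 0 1" --pt "-0.011 0.001 0 0 0 0 1"

```text
time: 8.8
eef_pos: [0.5231, 0.0545, 0.1208]
ee_rot: [[0.445, 0.01, -0.895], [0.895, 0.001, 0.445], [0.005, -1.0, -0.009]]
force: [8.3, -2.5, 0.4]
gripper_width: 0.0003
```

```bash
python3 - <<'E'
from h import *
d=cam('scene','scene8.png')
s=arm.observe(); print(s['time'],s['eef_pos'],s['force'])
b=d['frame'][130:300,240:460]
cv2.imwrite('pics/z8.png',cv2.resize(b,(660,510))[:,:,::-1])
E
```

```text
8.85 [0.52110477 0.05459135 0.12076085] [ 4.8176046  -2.03139971  0.87907496]
```

View pics/z8.png

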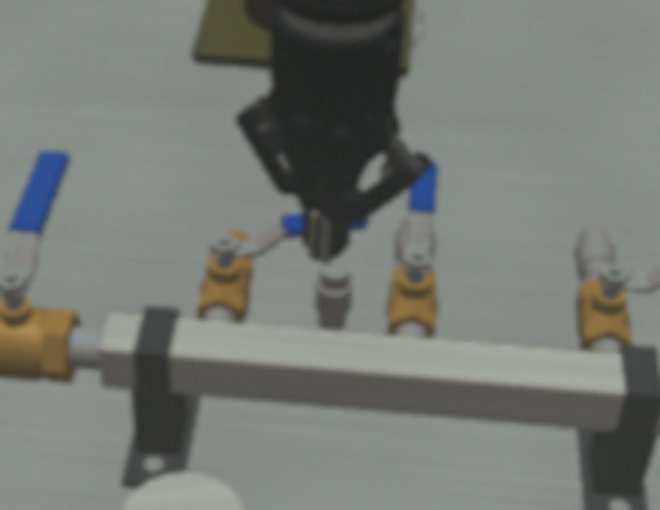

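Call:
move_arm --pt "-0.011 -0.001 0 0 0 0 1" --pt "-0.011 -0.003 0 0 0 0 1" --pt "-0.01 -0.004 0 0 0 0 1" --pt "-0.009 -0.006 0 0 0 0 1"

```text
time: 9.35
eef_pos: [0.4827, 0.0429, 0.121]
ee_rot: [[0.444, 0.012, -0.896], [0.896, 0.004, 0.444], [0.009, -1.0, -0.009]]
force: [7.4, 2.6, 0.3]
gripper_width: -0.0001
```

```bash
python3 - <<'E'
from h import *
d=cam('scene','scene9.png')
s=arm.observe(); print(s['time'],s['eef_pos'],s['force'])
b=d['frame'][130:300,240:460]
cv2.imwrite('pics/z9.png',cv2.resize(b,(660,510))[:,:,::-1])
E
```

```text
9.4 [0.48063072 0.041671   0.12087598] [3.70935615 2.00590093 1.17882932]
```

View pics/z9.png

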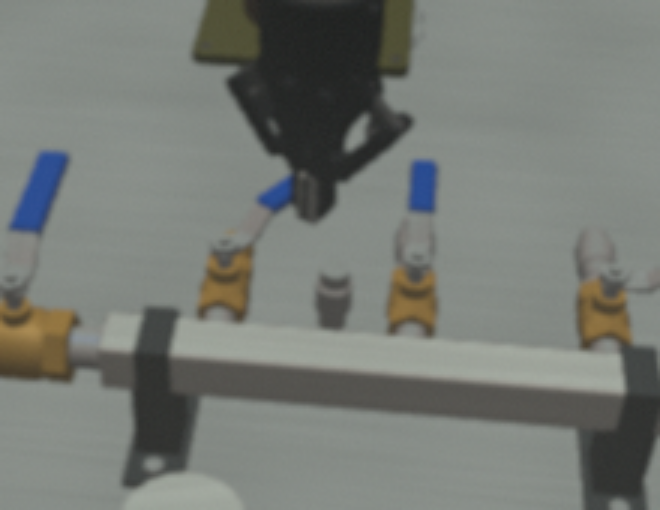

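Call:
move_arm --pt "-0.008 -0.008 0 0 0 0 1" --pt "-0.007 -0.009 0 0 0 0 1" --pt "-0.005 -0.01 0 0 0 0 1" --pt "0 -0.006 0 0 0 0 1" --pt "0 0 0 0 0 0 1"

```text
time: 10.02
eef_pos: [0.4606, 0.0115, 0.1205]
ee_rot: [[0.442, 0.007, -0.897], [0.897, 0.006, 0.442], [0.008, -1.0, -0.004]]
force: [2.6, 7.3, 1.7]
gripper_width: 0.0003
```

Call:
move_arm --pt "0 -0.005 0 0 0 0 1" --pt "0 -0.004 0 0 0 0 1" --pt "0 0 0 0 0 0 1"

```text
time: 10.4
eef_pos: [0.4607, 0.0104, 0.1206]
ee_rot: [[0.434, 0.009, -0.901], [0.901, 0.015, 0.434], [0.017, -1.0, -0.002]]
force: [-1.2, 24.9, 3.7]
gripper_width: -0.0002
```

Call:
move_arm --pt "0 0.012 0 0 0 0 1" --pt "0 0.014 0 0 0 0 1" --pt "0 0.01 0 0 0 0 1" --pt "0 0 0.04 0 0 0 1" --pt "0 0 0.04 0 0 0 1" --pt "-0.03 0 0.04 0 0 0 1" --pt "-0.04 0.04 0.03 0 0 0 1" --pt "0 0.05 0 0 0 0 1" --pt "0 0.05 0 0 0 0 1" --pt "0 0.05 0 0 0 0 1"

```text
time: 11.65
eef_pos: [0.3886, 0.2247, 0.2687]
ee_rot: [[0.446, 0.0, -0.895], [0.895, -0.001, 0.446], [-0.001, -1.0, -0.001]]
force: [0.5, 0.1, -0.6]
gripper_width: -0.0001
```

Call:
move_arm --pt "0 0.05 0 0 0 0 1" --pt "0 0.05 0 0 0 0 1" --pt "0 0.05 0 0 0 0 1" --pt "0 0.05 0 0 0 0 1" --pt "0 0 0 0 0 0 1" --pt "0 0 0 0 0 0 1"

```text
time: 12.4
eef_pos: [0.3888, 0.4225, 0.268]
ee_rot: [[0.445, -0.0, -0.895], [0.895, -0.003, 0.445], [-0.002, -1.0, -0.001]]
force: [0.8, -0.1, 0.5]
gripper_width: 0.0001
```

```bash
python3 - <<'E'
from h import *
c=cam('top','top9.png');cam('scene','scene10.png')
s=arm.observe(); print(s['time'],s['eef_pos'],s['force'],np.abs(s['dq']).max()); levers(c)
E
```

```text
12.5 [0.3893471  0.4218502  0.26837679] [-0.42333382 -0.07425486 -0.10088467] 0.006277737217411845
[391 281  11  44 456] [395.8 302.8] ctr [ 0.5053 -0.1368] dir [-1.    -0.008] 0.0837
[157 293  28   9 225] [170.5 297. ] ctr [0.5152 0.3046] dir [ 0.057 -0.998] 0.0535
[328 315   8  29 228] [331.5 329. ] ctr [ 0.4542 -0.0116] dir [-1.  0.] 0.0538
[263 316   9  28 226] [266.6 329.2] ctr [0.4533 0.1143] dir [-1.     0.002] 0.052
```

View pics/top9.png

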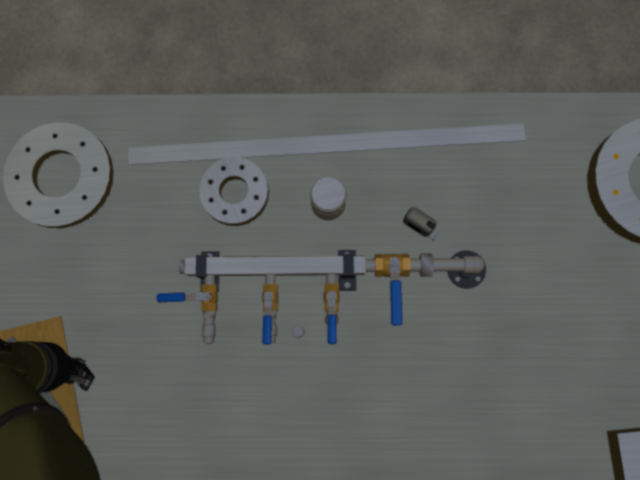

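The top view shows the inlet lever square across the pipe (396,303) and the bleed lever in line with its leg (331,329). Everything else is where it was, and the arm is well clear.

```bash
python3 -c "
from station import arm
print(arm.close_job())"
```

```text
the job is handed in; nothing more can be done
None
```

I shut the inlet valve first and then opened the bleed valve, pushing both levers with the outside of the closed fingertips. The job was handed in just after the last check at 12.5 s; no verdict is reported.

- **Stops:** each lever was pushed until the fingertip stopped moving and the force rose, to about 19 N on the inlet and 25 N on the bleed.
- **Lever angles:** in the last top view the inlet lever is within about 0.01 rad of square to the pipe. The bleed lever is in line with its leg to within the measurement.
- **Left alone:** the two tool-outlet levers measured within 0.1 mm of where they started. The loose things look unmoved in the picture; I did not measure them separately.
- **Arm:** clear of everything and at rest. No check failed or disagreed.

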